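Slide the cutting board out over the shelf edge

TASK

Push the thin white cutting board across the low raised shelf, away from the robot, until its slotted end sticks out 50 mm past the shelf's far edge, square to that edge, so that the cook across the counter can reach the slot. Only push it with the fingers: keep it flat on the shelf, never lift or tip it, and leave the jar, cup, pot and jug where they stand. Finish with the board resting there by itself.

Things in the scene. Friction and masses are not known exactly. Their poses are not given: they have to be found in the camera images.
- riser: Low raised shelf, fixed: a wooden top 260 mm (its x) by 460 mm (its y), 16 mm thick, on two dark steel cheeks; its top surface lies 60 mm above the work surface. Origin under its centre at the work surface; x points away from the robot to the far long edge, z up. Yaw within about 20 degrees of the robot's x.
- riser_edge (a point): Middle of the shelf's far long edge, at the height of its top surface (60 mm up). Same axes as the shelf: x points out past the edge, y along it.
- board: Thin white plastic cutting board, loose, 0.15 to 0.3 kg, 140 mm (x) by 200 mm (y) by 8 mm, flat on the shelf, turned up to 14 degrees from it. Origin at the centre of its underside; x points to the slotted end, towards the far edge. Through slot 70 mm (y) by 18 mm (x), 14 mm from that end; rear edge plain and straight. It stops where the push stops.
- board_front (a point): Middle of the board's slotted end, at the underside (70 mm along +x from the board's origin). Same axes as the board.
- board_rear (a point): Middle of the board's plain rear edge, at the underside (70 mm along -x from the board's origin).
- jar: Small amber glass jar with black cap, 42 mm across, 85 mm tall, standing on the shelf beside the board (left or right). Origin at the centre of its foot. Leave alone.
- cup: Small steel cup, 48 mm across, 60 mm tall, standing on the shelf on the other side of the board. Origin at the centre of its foot. Leave alone.
- pot: Brass-coloured open cooking pot with two small side handles, 210 mm across, 125 mm tall, on the table to the robot's right. Origin at the centre of its foot. Leave alone.
- jug: Glass jug with a handle, 110 mm across, 110 mm tall, on the table to the robot's left. Origin at the centre of its foot. Leave alone.
Not all that is in view belongs to the job. There is more than one size of the board; the one meant has the size given above.

How it is judged:
At the end, for the whole second after the job is handed in: Slotted end's middle 40 to 60 mm past the far edge; board square to it within 0.09 rad, flat on the shelf (tilt under 0.04 rad, height within 4 mm), within 120 mm of the shelf's middle sideways, at rest; jar, cup, pot and jug within 20 mm of their starts (x of board_front in the frame of riser_edge between 0.04 and 0.06 m and y of board in the frame of riser_edge between -0.12 and 0.12 m and angle between the x axis of board and the x axis of riser, either way round below 0.09 rad and angle between board's own z axis and vertical below 0.04 rad and z of board_front in the frame of riser_edge between -0.004 and 0.004 m and linear speed of board below 0.01 m/s and distance of each of jar, cup, pot, jug from where it was at the start of the episode below 0.02 m); the robot touches nothing.
It fails at once if the board is lifted off the shelf or falls from it (z of board in the frame of riser above 0.068 m or z of board in the frame of riser below 0.05 m).
It fails at once if the board is tipped (angle between board's own z axis and vertical above 0.12 rad).
It fails at once if a bystander is pushed away or knocked over (distance of any of jar, cup, pot, jug from where it was at the start of the episode above 0.02 m or angle between any of jar, cup, pot, jug's own z axis and vertical above 0.3 rad).
It also fails if it takes over 38 s, if anything falls off the work surface, if the arm or the gripper's body presses on something with over 40 N, if the wrist force passes 120 N, or if a joint passes its speed limit or range.

ROBOT

A 6-joint arm with a two-finger parallel gripper is mounted at the origin on the work surface. World frame = base frame: x ahead of the robot, y to its left, z up, the work surface at z = 0. Lengths are in m, angles in rad, forces in N, time in s.
With the tool pointing down it reaches from about 0.325 to 0.9 m from the base axis. Payload 6.1 kg.
Tool frame: the origin (TCP) lies midway between the tips of the shut fingers; the grasp point (between the pads) lies 19 mm behind it; y points along the fingers, z is the direction in which the jaws open and shut, and the axes are right-handed (so a half turn about y gives the same grasp; the last joint's range is limited). The gripper opens to 87 mm and grips with 3 to 60 N. Pads are 19 mm wide; open, the fingers measure 117 mm over their backs; the gripper's body (75 mm by 190 mm) begins 51 mm behind the grasp point.
Start: joints at [-1.338, 0.22, 1.526, -0, 1.395, -0.126], TCP at [0.219, -0.585, 0.223] pointing down, gripper open.
Joint ranges: [-2.98, 2.98], [-0.91, 2.08], [0.09, 2.57], [-1.24, 4.39], [0.2, 2.65], [-2.68, 2.68]. Speed limits (rad/s): [2.57, 2.57, 3.01, 3.14, 3.14, 3.14].

INTERFACE

Orientations are given as [roll, pitch, yaw] about the fixed x, y, z axes, in that order (R = Rz(yaw) Ry(pitch) Rx(roll)).
In Python, from station import readout, snapshot, camera_params, ctrl, finder gives the robot as it stands.
- The arm moves only by the tool play_rows, never from a script. Its argument "rows" is a list of rows, each an object of numbers: "x", "y", "z": the shift along the tool's x, y, z in m; "twist": the turn about the tool's y in degrees; "claw": the finger opening in m, from 0 to 0.087. In form: [{"x": .., "y": .., "z": .., "twist": .., "claw": ..}, ...]. A call has 1 to 5 rows; each row is the pose to reach, as a shift and turn from the pose commanded when the call began, along the tool's axes at that moment; what a row does not reach only later rows make up. A row lasts 1/12 s, in which the tool goes at most 41.7 mm and 7.16 degrees, less where a joint would pass 70% of its speed; a pose out of reach is approached as far as the arm can. A call with a gripper value outside its range is refused whole. The fingers move at their own pace and stop on an object; "squeeze" is the grip in N (left out, the last holds). Time passes only in rows, so rows that repeat a pose let the fingers close. It gives the time, the measured TCP pose, the force and the opening at its end, in the units of the state.
- readout.state(): the state, without advancing time (a new reading comes with each control period).
- snapshot(name): name is "scene" or "top" or "wrist"; returns the picture (400x640x3 uint8, red, green, blue); there is no depth.
- camera_params(name): a dict with "K" (3x3 intrinsics, pixels), "dist" ([k1, k2, p1, p2, k3] as OpenCV has them; the pictures are not rectified), "extrinsics" (4x4, takes a point from world to camera coordinates); the wrist camera has in their place "hand_eye" (4x4, takes a point from camera to tool coordinates, whose origin is the TCP and whose axes are the tool frame's). Camera axes: x right, y up, looking along -z (the intrinsics and any distortion apply to the point x, -y, -z); pixel columns grow to the right and rows downward; lengths in m; the calibration is good to about 2 mm. A picture is of the moment at which its call begins: read the wrist's pose just before it. camera_params takes no time and is no camera call.
- ctrl.finish_job(): hands the job in, once; it reports no verdict.
Trained networks look in the newest picture that a camera, given by its name, has taken for a name from the list of things; names that differ only in an ending like _2 or _b are one class to them, and where a whole thing is asked for, a point or a joint stands for the part that bears it (a point fixed in the world has none). Each returns a list of dicts, best first, with "conf" (0 to 1); they miss things now and then, are a little off and sometimes report something else, mostly with a low value. They report only what shows in the picture. A call takes as long as a camera call. They do not tell look-alikes from the thing itself.
- finder.look_for(camera, name): "rect" ([centre column, centre row, width, height] in pixels, round what is visible of it).
- finder.masks_of(camera, name): "region" (400x640 bool, what is visible of it) and "rect" ([centre column, centre row, width, height] in pixels, round what is visible of it).
The state is a dict: "time_s": time; "q": joint angles; "joint_vel": joint speeds; "joint_torque": joint torques, N m; "ee_pos": TCP position; "eef_rot": TCP orientation; "contact_force": force on the tool from outside, world axes, zero at the start; "torque": the same for the moment, N m; "grip_width": opening from 0.0 (shut) to 1.0 (fully open).
Only numpy, scipy, OpenCV 4.12 (cv2) and the standard library are available. Lean on these libraries where they do the work, as an engineer would, in place of code of your own. Each camera call takes 0.05 s, during which the arm holds its last target. There are 200 camera calls.

## Working session

There is one attempt and no reset: what is moved stays moved. The work goes in short steps, Python scripts to look and compute and a tool call to move; the robot and the scene stay as the last step left them, time stands still between calls to the robot, and variables do not carry over. Pictures are saved under pics/ and viewed, about 8 in all and at most 12, crops included, and the job is handed in when it is done.

Besides the shell and the picture viewer there is one more tool, called after ">>>" as name([rows], argument=value, ...), one row to a line, values as JSON. play_rows: Moves the arm, as the interface text tells. Its arguments: {"type":"object","properties":{"rows":{"type":"array"},"squeeze":{"type":"number"}},"required":["rows"]}

```bash
mkdir -p pics; cat > h.py <<'E'
import numpy as np,cv2
from station import readout,snapshot,camera_params,ctrl,finder
def ray(cam,uv):
    p=camera_params(cam);E=np.array(p["extrinsics"])
    n=cv2.undistortPoints(np.array(uv,float).reshape(-1,1,2),np.array(p["K"]),np.array(p["dist"])).reshape(-1,2)
    d=np.c_[n[:,0],-n[:,1],-np.ones(len(n))]@E[:3,:3]
    return -E[:3,:3].T@E[:3,3],d
def at_z(cam,uv,z):
    o,d=ray(cam,uv);return o+d*((z-o[2])/d[:,2])[:,None]
def proj(cam,P):
    p=camera_params(cam);E=np.array(p["extrinsics"])
    c=np.atleast_2d(P)@E[:3,:3].T+E[:3,3]
    return cv2.projectPoints(c*[1,-1,-1],np.zeros(3),np.zeros(3),np.array(p["K"]),np.array(p["dist"]))[0].reshape(-1,2)
def save(n,im): cv2.imwrite("pics/"+n,im[:,:,::-1])
E
python3 - <<'E'
from h import *
for c in("top","scene"):
    im=snapshot(c);save(c+"0.png",im)
    for n in("board","riser","jar","cup","pot","jug"):
        for m in finder.masks_of(c,n)[:3]:
            r=m["region"].astype(np.uint8);cs=max(cv2.findContours(r,0,2)[0],key=cv2.contourArea)
            print(c,n,round(m["conf"],2),np.round(m["rect"]),np.round(cv2.boxPoints(cv2.minAreaRect(cs))).tolist() if n in("board","riser") else "")
print(readout.state())
E
```

```text
top board 0.79 [241. 131.  56.  55.] [[212.0, 140.0], [243.0, 102.0], [268.0, 123.0], [237.0, 160.0]]
top board 0.61 [292. 204.  74.  52.] [[253.0, 180.0], [326.0, 176.0], [329.0, 226.0], [256.0, 231.0]]
top board 0.57 [343. 290.  61.  60.] [[310.0, 288.0], [333.0, 258.0], [376.0, 290.0], [353.0, 321.0]]
top riser 0.8 [291. 207. 179. 124.] [[197.0, 180.0], [361.0, 144.0], [380.0, 234.0], [217.0, 270.0]]
top jar 0.7 [357. 171.  16.  20.] 
top cup 0.61 [218. 228.  22.  17.] 
top pot 0.94 [502. 211.  88. 101.] 
top pot 0.7 [155. 196.  55.  49.] 
top pot 0.59 [291. 208. 178. 123.] 
top jug 0.82 [155. 196.  59.  49.] 
top jug 0.71 [292. 206.  76.  54.] 
scene board 0.93 [253. 202.  50.  35.] [[229.0, 194.0], [274.0, 186.0], [278.0, 210.0], [233.0, 218.0]]
scene board 0.83 [424. 212.  44.  43.] [[399.0, 198.0], [425.0, 183.0], [449.0, 223.0], [423.0, 238.0]]
scene riser 0.74 [336. 196.  68.  50.] [[301.0, 206.0], [337.0, 159.0], [371.0, 185.0], [335.0, 232.0]]
scene jar 0.59 [354. 146.  14.  18.] 
scene jar 0.55 [324. 234.  18.  29.] 
scene cup 0.56 [354. 147.  18.  21.] 
scene pot 0.83 [186. 331.  97. 104.] 
scene jug 0.8 [403. 140.  34.  42.] 
{'time_s': 0.7, 'q': array([-1.33811803e+00,  2.20343165e-01,  1.52653470e+00, -9.55650151e-06,
        1.39467373e+00, -1.26102898e-01]), 'joint_vel': array([-0.00266066,  0.00011219,  0.00164985, -0.00036913,  0.00112329,
        0.00106803]), 'joint_torque': array([-1.15984836e-03, -4.94390273e+01, -3.87627804e+01,  6.98167272e-02,
        4.67037025e-02,  3.23806240e-06]), 'ee_pos': array([ 0.21944747, -0.58519593,  0.22255449]), 'eef_rot': array([-1.57075677e+00, -1.44989420e-05, -2.78280979e+00]), 'contact_force': array([-0.29747974, -0.63183592, -0.54297083]), 'torque': array([-0.03284971, -0.03356486, -0.01643719]), 'grip_width': 0.99572867960426}
```

View pics/top0.png

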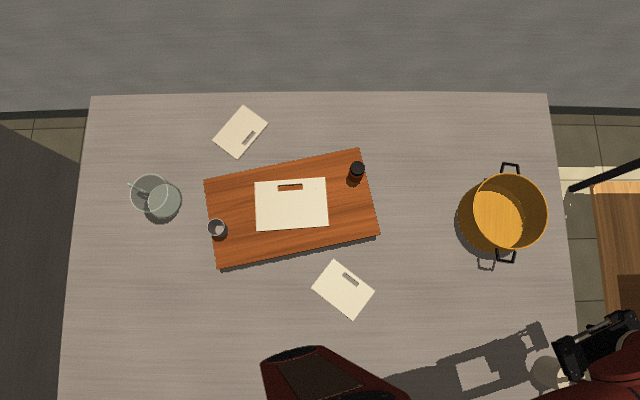

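View pics/scene0.png

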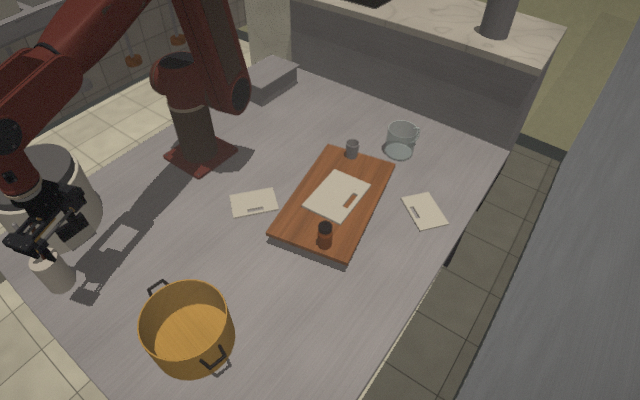

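The board on the shelf, at (292,204) in the top view, is the candidate. The look-alikes at (240,131) and (343,290) lie on the table and look smaller. I'll measure sizes and poses, and enlarge a crop to confirm.

```bash
cat > fit.py <<'E'
from h import *
from scipy.optimize import least_squares
def quad(mask):
    c=max(cv2.findContours(mask.astype(np.uint8),0,1)[0],key=cv2.contourArea)
    return c.reshape(-1,2).astype(float)
def fitrect(P,L,W):
    # rectangle of known size to outline points (robust), x,y,yaw
    (cx,cy),_,_=cv2.minAreaRect(P.astype(np.float32))
    def f(v):
        c,s=np.cos(v[2]),np.sin(v[2]);q=(P-v[:2])@np.array([[c,-s],[s,c]])
        a=np.abs(q)-[L/2,W/2]
        return np.hypot(*np.maximum(a,0).T)+np.minimum(a.max(1),0)
    best=min((least_squares(f,[cx,cy,y],loss="soft_l1",f_scale=.003) for y in(-.3,0,.3)),key=lambda r:r.cost)
    return best.x,np.median(np.abs(f(best.x)))
def scene_fit(cam="top"):
    im=snapshot(cam);hsv=cv2.cvtColor(im,cv2.COLOR_RGB2HSV)
    roi=np.zeros(im.shape[:2],bool);roi[140:275,190:390]=1
    w=(hsv[...,1]<70)&(hsv[...,2]>170)&roi
    br=(hsv[...,1]>110)&(hsv[...,2]>70)&((hsv[...,0]<20))&roi
    n,l,st,_=cv2.connectedComponentsWithStats(w.astype(np.uint8));i=1+np.argmax(st[1:,4])
    w=l==i
    b=fitrect(at_z(cam,quad(w),.068)[:,:2],.14,.2)
    Pr=at_z(cam,quad(br|w),.060)[:,:2]
    return im,w,br,b,fitrect(Pr,.26,.46)
def rel(b,r):
    c,s=np.cos(r[2]),np.sin(r[2]);R=np.array([[c,s],[-s,c]])
    f=b[:2]+.07*np.array([np.cos(b[2]),np.sin(b[2])])
    return R@(b[:2]-r[:2]),R@(f-r[:2])-[.13,0],b[2]-r[2]
E
python3 - <<'E'
from fit import *
im,w,br,b,r=scene_fit();print("board",b,"riser",r);print(rel(b[0],r[0]))
for m in finder.masks_of("top","board")[:3]:
    z=.068 if 250<m["rect"][0]<320 else .008
    print(m["rect"],cv2.minAreaRect(at_z("top",quad(m["region"]),z)[:,:2].astype(np.float32)))
def box(v,L,W,z):
    c,s=np.cos(v[2]),np.sin(v[2]);q=np.array([[1,1],[1,-1],[-1,-1],[-1,1]])*[L/2,W/2]
    return np.c_[q@np.array([[c,s],[-s,c]])+v[:2],np.full(4,z)]
v=cv2.resize(im[90:330,180:400],None,fx=2.5,fy=2.5,interpolation=2)
for bx in(box(b[0],.14,.2,.068),box(r[0],.26,.46,.06)):
    cv2.polylines(v,[((proj("top",bx)-[180,90])*2.5+1).astype(np.int32)],True,(0,255,0),1)
save("crop.png",v)
for n,h,z in(("jar",(357,171),.085+.06),("cup",(216,226),.12)): print(n,at_z("top",[h],z))
print(camera_params("wrist")["hand_eye"])
E
```

```text
board (array([0.57034879, 0.07645456, 0.07007077]), np.float64(0.0020585009123424702)) riser (array([0.56431085, 0.07942803, 0.21143492]), np.float64(0.0018756583517071934))
(array([ 0.00527946, -0.0041744 ]), array([-0.05541881, -0.01403696]), np.float64(-0.14136415765297572))
[340.9, 290.6, 64.2, 61.9] ((0.3356493413448334, -0.06833847612142563), (0.15003490447998047, 0.10361570864915848), 52.566776275634766)
[239.5, 134.2, 57.2, 53.6] ((0.8104216456413269, 0.24075019359588623), (0.11042261123657227, 0.15125548839569092), 51.802146911621094)
[291.1, 201.4, 73.0, 56.8] ((0.5714141726493835, 0.07664011418819427), (0.14384084939956665, 0.20061692595481873), 4.068484306335449)
jar [[ 0.64090066 -0.10347148  0.145     ]]
cup [[0.50032047 0.26775778 0.12      ]]
[[-8.85521487e-05 -9.65507339e-01 -2.60375825e-01 -7.17281096e-02]
 [ 3.84349997e-04  2.60375774e-01 -9.65507281e-01 -1.63032250e-01]
 [ 9.99999922e-01 -1.85573192e-04  3.48035908e-04 -2.92761864e-04]
 [ 0.00000000e+00  0.00000000e+00  0.00000000e+00  1.00000000e+00]]
```

View pics/crop.png

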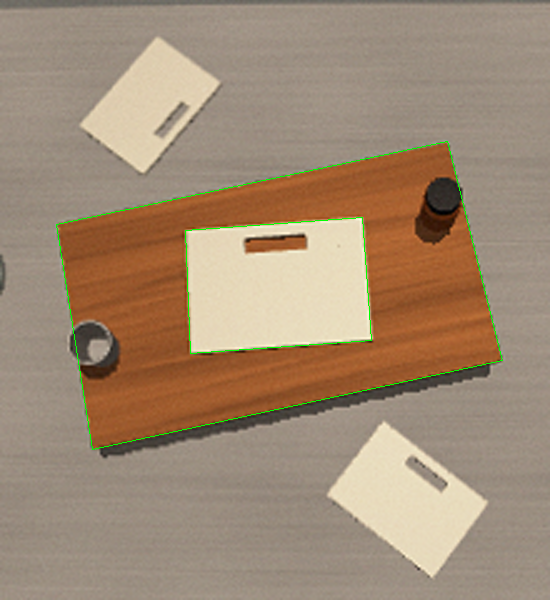

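Measurements agree with the given sizes: the shelf board is 144×200 mm against 140×200, while both look-alikes are about 150×105 on the table. The overlay in the crop follows the edges of board and shelf. The slotted end is 55 mm short of the far edge and the board is turned -8.1° from the shelf.

Plan: put the open fingers behind the rear edge, with the jaws along the shelf's y (tool yaw -2.930). Then push about 105 mm along the shelf's x, so the two contacts square the board.

>>> play_rows([
  {"x":-0.026,"z":-0.03,"twist":2,"claw":0.087},
  {"x":-0.052,"z":-0.059,"twist":4},
  {"x":-0.078,"z":-0.088,"twist":6},
  {"x":-0.104,"z":-0.117,"twist":8.4},
  {"x":-0.13,"z":-0.146,"twist":8.4},
])

```text
$.rows[0]: bad value
```

Each row needs every field.

>>> play_rows([
  {"x":-0.026,"y":0,"z":-0.03,"twist":2,"claw":0.087},
  {"x":-0.052,"y":0,"z":-0.059,"twist":4,"claw":0.087},
  {"x":-0.078,"y":0,"z":-0.088,"twist":6,"claw":0.087},
  {"x":-0.104,"y":0,"z":-0.117,"twist":8.4,"claw":0.087},
  {"x":-0.13,"y":0,"z":-0.146,"twist":8.4,"claw":0.087},
])

```text
time_s: 1.22
ee_pos: [0.2902, -0.4012, 0.2225]
eef_rot: [-1.571, 0.0, -2.932]
contact_force: [0.2, 0.0, 0.1]
grip_width: 1.001
```

>>> play_rows([
  {"x":-0.022,"y":0,"z":-0.034,"twist":0,"claw":0.087},
  {"x":-0.044,"y":0,"z":-0.068,"twist":0,"claw":0.087},
  {"x":-0.066,"y":0,"z":-0.102,"twist":0,"claw":0.087},
  {"x":-0.088,"y":0,"z":-0.136,"twist":0,"claw":0.087},
  {"x":-0.11,"y":0,"z":-0.17,"twist":0,"claw":0.087},
])

```text
time_s: 1.63
ee_pos: [0.3619, -0.2118, 0.2229]
eef_rot: [-1.57, 0.001, -2.93]
contact_force: [1.8, -0.3, 0.4]
grip_width: 1.002
```

>>> play_rows([
  {"x":-0.022,"y":0,"z":-0.034,"twist":0,"claw":0.087},
  {"x":-0.044,"y":0,"z":-0.068,"twist":0,"claw":0.087},
  {"x":-0.066,"y":0,"z":-0.102,"twist":0,"claw":0.087},
  {"x":-0.088,"y":0,"z":-0.136,"twist":0,"claw":0.087},
  {"x":-0.11,"y":0,"z":-0.17,"twist":0,"claw":0.087},
])

```text
time_s: 2.05
ee_pos: [0.4338, -0.0221, 0.2231]
eef_rot: [-1.57, 0.001, -2.929]
contact_force: [0.6, -0.6, 0.8]
grip_width: 1.0
```

>>> play_rows([
  {"x":-0.02,"y":0,"z":-0.03,"twist":0,"claw":0.087},
  {"x":-0.04,"y":0,"z":-0.06,"twist":0,"claw":0.087},
  {"x":-0.049,"y":0,"z":-0.074,"twist":0,"claw":0.087},
  {"x":-0.049,"y":0,"z":-0.074,"twist":0,"claw":0.087},
  {"x":-0.049,"y":0,"z":-0.074,"twist":0,"claw":0.087},
])

```text
time_s: 2.47
ee_pos: [0.4656, 0.0592, 0.2225]
eef_rot: [-1.571, -0.0, -2.927]
contact_force: [0.3, -0.8, 0.0]
grip_width: 1.0
```

>>> play_rows([
  {"x":0,"y":0.035,"z":0,"twist":0,"claw":0.087},
  {"x":0,"y":0.07,"z":0,"twist":0,"claw":0.087},
  {"x":0,"y":0.1,"z":0,"twist":0,"claw":0.087},
  {"x":0,"y":0.12,"z":0,"twist":0,"claw":0.087},
  {"x":0,"y":0.12,"z":0,"twist":0,"claw":0.087},
])

```text
time_s: 2.88
ee_pos: [0.4615, 0.0572, 0.0979]
eef_rot: [-1.573, -0.009, -2.931]
contact_force: [-1.1, 0.3, -0.1]
grip_width: 1.0
```

```bash
python3 - <<'E'
from h import *
print(readout.state()["ee_pos"])
a=snapshot("wrist");b=snapshot("top")
save("w1.png",np.vstack([a,]));save("t1.png",cv2.resize(b[90:330,180:400],None,fx=2.5,fy=2.5))
E
```

```text
[0.46147037 0.05720277 0.09788152]
```

View pics/w1.png

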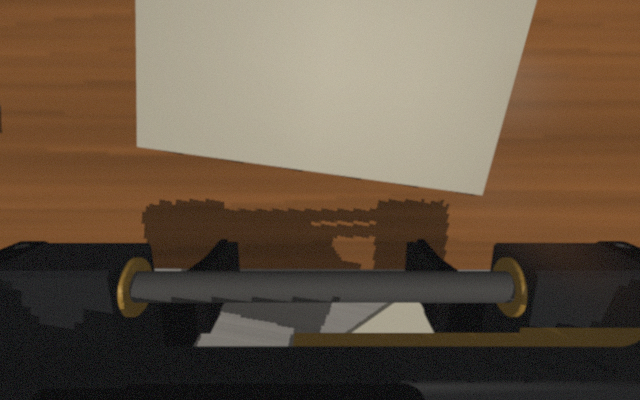

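The wrist view shows the board's rear edge ahead, from (137,148) to (484,194), with the fingers behind it near columns 235 and 410, over clear shelf. I'll descend gently.

>>> play_rows([
  {"x":0,"y":0.01,"z":0,"twist":0,"claw":0.087},
  {"x":0,"y":0.02,"z":0,"twist":0,"claw":0.087},
  {"x":0,"y":0.028,"z":0,"twist":0,"claw":0.087},
  {"x":0,"y":0.033,"z":0,"twist":0,"claw":0.087},
  {"x":0,"y":0.033,"z":0,"twist":0,"claw":0.087},
])

```text
time_s: 3.4
ee_pos: [0.4647, 0.0586, 0.0683]
eef_rot: [-1.571, -0.002, -2.929]
contact_force: [-0.7, -0.1, -0.4]
grip_width: 1.0
```

>>> play_rows([
  {"x":0,"y":0,"z":0,"twist":0,"claw":0.087},
  {"x":0,"y":0,"z":0,"twist":0,"claw":0.087},
])

```text
time_s: 3.57
ee_pos: [0.4659, 0.0586, 0.0698]
eef_rot: [-1.571, 0.0, -2.929]
contact_force: [1.3, -0.4, 0.0]
grip_width: 1.004
```

>>> play_rows([
  {"x":0,"y":0.002,"z":0,"twist":0,"claw":0.087},
  {"x":0,"y":0.004,"z":0,"twist":0,"claw":0.087},
  {"x":0,"y":0.006,"z":0,"twist":0,"claw":0.087},
  {"x":0,"y":0.006,"z":0,"twist":0,"claw":0.087},
  {"x":0,"y":0.006,"z":0,"twist":0,"claw":0.087},
])

```text
time_s: 3.98
ee_pos: [0.4655, 0.0586, 0.0634]
eef_rot: [-1.571, -0.0, -2.929]
contact_force: [-0.4, 0.5, -0.1]
grip_width: 0.999
```

```bash
python3 - <<'E'
from h import *
save("w2.png",snapshot("wrist"))
E
```

```text
(no output)
```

View pics/w2.png

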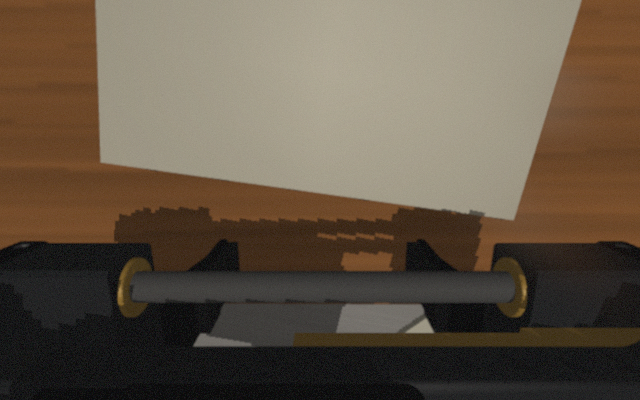

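No contact yet at 63 mm. I'll probe a little lower to learn where the open tips really are.

>>> play_rows([
  {"x":0,"y":0.001,"z":0,"twist":0,"claw":0.087},
  {"x":0,"y":0.002,"z":0,"twist":0,"claw":0.087},
  {"x":0,"y":0.003,"z":0,"twist":0,"claw":0.087},
  {"x":0,"y":0.003,"z":0,"twist":0,"claw":0.087},
  {"x":0,"y":0.003,"z":0,"twist":0,"claw":0.087},
])

```text
time_s: 4.45
ee_pos: [0.4656, 0.0585, 0.0605]
eef_rot: [-1.571, -0.0, -2.929]
contact_force: [-0.0, 0.1, 0.0]
grip_width: 1.002
```

>>> play_rows([
  {"x":0,"y":0.001,"z":0,"twist":0,"claw":0.087},
  {"x":0,"y":0.002,"z":0,"twist":0,"claw":0.087},
  {"x":0,"y":0.003,"z":0,"twist":0,"claw":0.087},
  {"x":0,"y":0.003,"z":0,"twist":0,"claw":0.087},
])

```text
time_s: 4.78
ee_pos: [0.4658, 0.0585, 0.0603]
eef_rot: [-1.571, -0.001, -2.929]
contact_force: [-12.2, -0.1, 26.5]
grip_width: 1.0
```

Contact at TCP z ≈ 60.3 mm, so the tips are at TCP height and the shelf is at 60 mm, as given. I'll raise to about 63 mm and start pushing along the shelf's x.

>>> play_rows([
  {"x":0,"y":-0.003,"z":0,"twist":0,"claw":0.087},
  {"x":0,"y":-0.0055,"z":0,"twist":0,"claw":0.087},
  {"x":0,"y":-0.0055,"z":0,"twist":0,"claw":0.087},
  {"x":-0.005,"y":-0.0055,"z":0,"twist":0,"claw":0.087},
  {"x":-0.01,"y":-0.0055,"z":0,"twist":0,"claw":0.087},
])

```text
time_s: 5.2
ee_pos: [0.4755, 0.0607, 0.0627]
eef_rot: [-1.571, -0.0, -2.93]
contact_force: [0.3, -0.2, 0.5]
grip_width: 1.0
```

>>> play_rows([
  {"x":-0.005,"y":0,"z":0,"twist":0,"claw":0.087},
  {"x":-0.01,"y":0,"z":0,"twist":0,"claw":0.087},
  {"x":-0.015,"y":0,"z":0,"twist":0,"claw":0.087},
  {"x":-0.02,"y":0,"z":0,"twist":0,"claw":0.087},
  {"x":-0.025,"y":0,"z":0,"twist":0,"claw":0.087},
])

```text
time_s: 5.62
ee_pos: [0.5002, 0.066, 0.0628]
eef_rot: [-1.571, -0.001, -2.929]
contact_force: [-1.0, -0.0, 0.1]
grip_width: 0.998
```

>>> play_rows([
  {"x":-0.005,"y":0,"z":0,"twist":0,"claw":0.087},
  {"x":-0.01,"y":0,"z":0,"twist":0,"claw":0.087},
  {"x":-0.015,"y":0,"z":0,"twist":0,"claw":0.087},
  {"x":-0.02,"y":0,"z":0,"twist":0,"claw":0.087},
  {"x":-0.025,"y":0,"z":0,"twist":0,"claw":0.087},
])

```text
time_s: 6.03
ee_pos: [0.5247, 0.0713, 0.063]
eef_rot: [-1.571, -0.0, -2.929]
contact_force: [-0.7, -0.1, 0.3]
grip_width: 1.002
```

```bash
python3 - <<'E'
from fit import *
print(readout.state()["ee_pos"]); im,w,br,b,r=scene_fit();print(b,r[1],rel(b[0],np.array([.56431,.07943,.21143])))
save("w3.png",np.vstack([cv2.resize(snapshot("wrist"),(480,300)),cv2.resize(im[130:280,180:420],(480,300))]))
E
```

```text
[0.52474079 0.07134048 0.06298075]
(array([ 0.504489  , -0.12662579,  0.91096143]), np.float64(0.03189777251275171)) 0.021631622580312565 (array([-0.1017314 , -0.18891337]), array([-0.17817133, -0.14384322]), np.float64(0.6995314316386133))
```

View pics/w3.png

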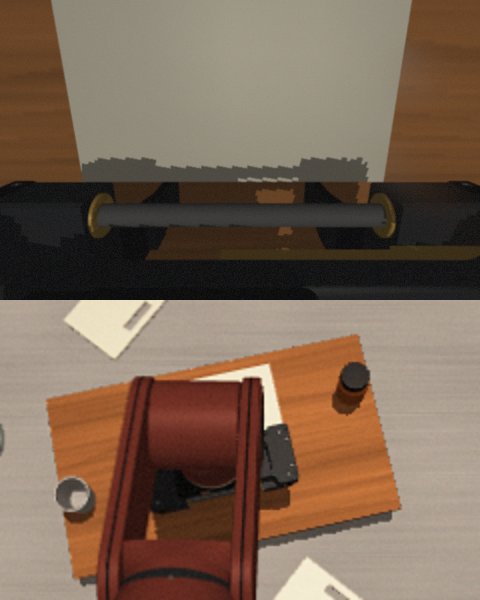

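The wrist view shows the board squared against both fingers. The arm hides it from the top camera. I'll push another 60 mm, which is about 10 mm short of the target, then check with the scene camera.

>>> play_rows([
  {"x":-0.005,"y":0,"z":0,"twist":0,"claw":0.087},
  {"x":-0.01,"y":0,"z":0,"twist":0,"claw":0.087},
  {"x":-0.015,"y":0,"z":0,"twist":0,"claw":0.087},
  {"x":-0.02,"y":0,"z":0,"twist":0,"claw":0.087},
  {"x":-0.025,"y":0,"z":0,"twist":0,"claw":0.087},
])

```text
time_s: 6.55
ee_pos: [0.5493, 0.0766, 0.063]
eef_rot: [-1.571, -0.0, -2.929]
contact_force: [-1.4, -0.7, -0.4]
grip_width: 0.996
```

>>> play_rows([
  {"x":-0.005,"y":0,"z":0,"twist":0,"claw":0.087},
  {"x":-0.01,"y":0,"z":0,"twist":0,"claw":0.087},
  {"x":-0.015,"y":0,"z":0,"twist":0,"claw":0.087},
  {"x":-0.02,"y":0,"z":0,"twist":0,"claw":0.087},
  {"x":-0.025,"y":0,"z":0,"twist":0,"claw":0.087},
])

```text
time_s: 6.97
ee_pos: [0.5737, 0.0818, 0.063]
eef_rot: [-1.571, -0.0, -2.929]
contact_force: [-1.2, 0.3, -0.4]
grip_width: 1.0
```

>>> play_rows([
  {"x":-0.003,"y":0,"z":0,"twist":0,"claw":0.087},
  {"x":-0.006,"y":0,"z":0,"twist":0,"claw":0.087},
  {"x":-0.008,"y":0,"z":0,"twist":0,"claw":0.087},
  {"x":-0.01,"y":0,"z":0,"twist":0,"claw":0.087},
  {"x":-0.01,"y":0,"z":0,"twist":0,"claw":0.087},
])

```text
time_s: 7.38
ee_pos: [0.5835, 0.0839, 0.0631]
eef_rot: [-1.571, 0.001, -2.929]
contact_force: [-0.5, 0.3, 0.8]
grip_width: 1.0
```

```bash
python3 - <<'E'
from fit import *
print(readout.state()["ee_pos"])
im=snapshot("scene");r=np.array([.56431,.07943,.21143]);c,s=np.cos(r[2]),np.sin(r[2])
def W(x,y,z): return [r[0]+c*x-s*y,r[1]+s*x+c*y,z]
v=cv2.resize(im[140:290,250:450],None,fx=4,fy=4,interpolation=2)
def pl(P,col): cv2.polylines(v,[((proj("scene",np.array(P))-[250,140])*4+2).astype(np.int32)],True,col,1)
pl([W(x,y,.06) for x,y in((.13,.23),(.13,-.23),(-.13,-.23),(-.13,.23))],(0,255,0))
for e in(.03,.04,.05): pl([W(.13+e,-.11,.068),W(.13+e,.1,.068)],(0,0,255))
save("s4.png",v)
E
```

```text
[0.58345276 0.08386603 0.06313453]
```

View pics/s4.png

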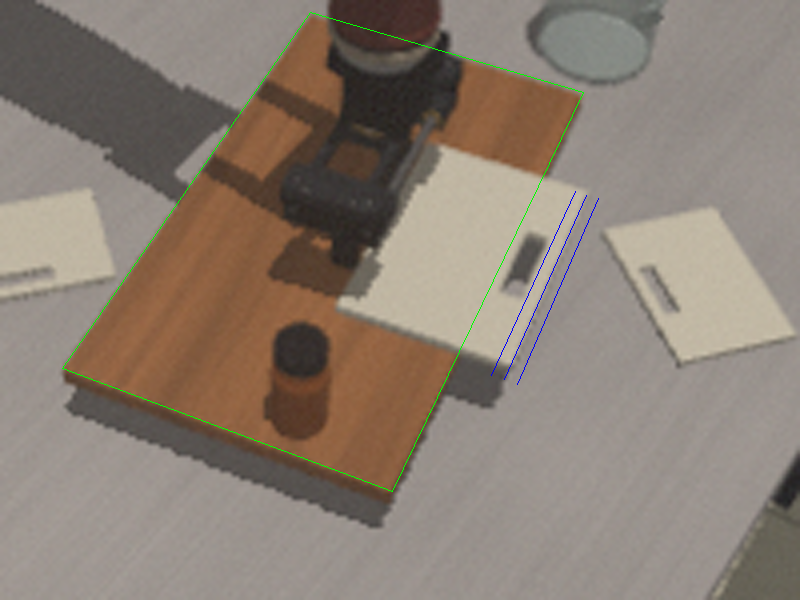

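The overlay (shelf outline, and lines at 30, 40 and 50 mm) puts the slotted end at about 41 mm; kinematics says 39. The board looks square. I'll push 10 mm more, slowly, then back off and look from the top.

>>> play_rows([
  {"x":-0.003,"y":0,"z":0,"twist":0,"claw":0.087},
  {"x":-0.006,"y":0,"z":0,"twist":0,"claw":0.087},
  {"x":-0.008,"y":0,"z":0,"twist":0,"claw":0.087},
  {"x":-0.0095,"y":0,"z":0,"twist":0,"claw":0.087},
  {"x":-0.0095,"y":0,"z":0,"twist":0,"claw":0.087},
])

```text
time_s: 7.85
ee_pos: [0.5928, 0.0859, 0.0631]
eef_rot: [-1.571, 0.001, -2.929]
contact_force: [-0.2, 0.0, -0.5]
grip_width: 0.999
```

>>> play_rows([
  {"x":0,"y":0,"z":0,"twist":0,"claw":0.087},
  {"x":0.008,"y":0,"z":0,"twist":0,"claw":0.087},
  {"x":0.02,"y":0,"z":0,"twist":0,"claw":0.087},
  {"x":0.03,"y":-0.02,"z":0,"twist":0,"claw":0.087},
  {"x":0.035,"y":-0.05,"z":0,"twist":0,"claw":0.087},
])

```text
time_s: 8.27
ee_pos: [0.5534, 0.0782, 0.1096]
eef_rot: [-1.573, -0.008, -2.929]
contact_force: [0.8, 0.1, 0.1]
grip_width: 1.001
```

>>> play_rows([
  {"x":0,"y":-0.035,"z":0,"twist":0,"claw":0.087},
  {"x":0,"y":-0.07,"z":0,"twist":0,"claw":0.087},
  {"x":0,"y":-0.1,"z":0.015,"twist":0,"claw":0.087},
  {"x":0.02,"y":-0.11,"z":0.05,"twist":0,"claw":0.087},
  {"x":0.04,"y":-0.11,"z":0.085,"twist":0,"claw":0.087},
])

```text
time_s: 8.68
ee_pos: [0.5389, -0.0134, 0.2278]
eef_rot: [-1.568, 0.008, -2.926]
contact_force: [1.1, -1.1, -0.9]
grip_width: 0.999
```

>>> play_rows([
  {"x":0.02,"y":0,"z":0.034,"twist":0,"claw":0.087},
  {"x":0.04,"y":0,"z":0.068,"twist":0,"claw":0.087},
  {"x":0.06,"y":0,"z":0.102,"twist":0,"claw":0.087},
  {"x":0.08,"y":0,"z":0.136,"twist":0,"claw":0.087},
  {"x":0.1,"y":0,"z":0.17,"twist":0,"claw":0.087},
])

```text
time_s: 9.1
ee_pos: [0.4736, -0.2018, 0.2232]
eef_rot: [-1.57, 0.001, -2.929]
contact_force: [0.7, -0.7, -0.2]
grip_width: 0.998
```

>>> play_rows([
  {"x":0.02,"y":0,"z":0.034,"twist":0,"claw":0.087},
  {"x":0.04,"y":0,"z":0.068,"twist":0,"claw":0.087},
  {"x":0.06,"y":0,"z":0.102,"twist":0,"claw":0.087},
  {"x":0.06,"y":0,"z":0.102,"twist":0,"claw":0.087},
  {"x":0.06,"y":0,"z":0.102,"twist":0,"claw":0.087},
])

```text
time_s: 9.52
ee_pos: [0.4365, -0.3142, 0.2229]
eef_rot: [-1.571, 0.0, -2.934]
contact_force: [-0.6, 0.9, -0.1]
grip_width: 1.0
```

```bash
python3 - <<'E'
from fit import *
print(readout.state()["ee_pos"]); im=snapshot("top");hsv=cv2.cvtColor(im,cv2.COLOR_RGB2HSV)
w=(hsv[...,1]<70)&(hsv[...,2]>170);w[:, :235]=0;w[:120]=0;w[250:]=0;w[:,350:]=0
n,l,st,_=cv2.connectedComponentsWithStats(w.astype(np.uint8));w=l==1+np.argmax(st[1:,4])
b=fitrect(at_z("top",quad(w),.068)[:,:2],.14,.2);r=np.array([.56431,.07943,.21143])
print(b,rel(b[0],r))
for n,h,z in(("jar",(357,171),.145),("cup",(216,226),.12)):print(n,[np.round(m["rect"]) for m in finder.look_for("top",n)[:1]])
v=cv2.resize(im[90:330,180:400],None,fx=2.5,fy=2.5,interpolation=2)
def box(v,L,W,z):
    c,s=np.cos(v[2]),np.sin(v[2]);q=np.array([[1,1],[1,-1],[-1,-1],[-1,1]])*[L/2,W/2]
    return np.c_[q@np.array([[c,s],[-s,c]])+v[:2],np.full(4,z)]
for bx in(box(b[0],.14,.2,.068),box(r,.26,.46,.06)):
    cv2.polylines(v,[((proj("top",bx)-[180,90])*2.5+1).astype(np.int32)],True,(0,255,0),1)
save("t5.png",v)
E
```

```text
[ 0.43647155 -0.31421957  0.22288355]
(array([ 0.72273079,  0.10073349, -0.18810262]), np.float64(0.03750747254405927)) (array([ 0.15936376, -0.01241681]), array([ 0.09385076, -0.03964596]), np.float64(-0.3995326203403937))
jar [array([356., 172.,  14.,  22.])]
cup [array([218., 229.,  21.,  17.])]
```

View pics/t5.png

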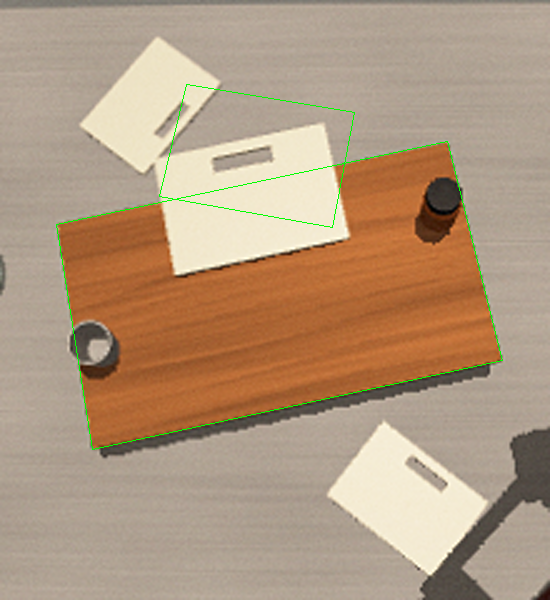

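The board sits square, overhanging the far edge, and the jar and cup have not moved. The fit box is wrong, because the mask merged with the look-alike behind it near crop (160,165). I'll refit with the mask limited to the board.

```bash
python3 - <<'E'
from fit import *
im=snapshot("top");hsv=cv2.cvtColor(im,cv2.COLOR_RGB2HSV)
w=((hsv[...,1]<70)&(hsv[...,2]>170)).astype(np.uint8)
q=np.array([[152,160],[324,123],[349,238],[175,275]])/2.5+[180,90]
q=(q-q.mean(0))*1.12+q.mean(0)
m=np.zeros_like(w);cv2.fillPoly(m,[q.astype(np.int32)],1)
c=quad(w*m);c=c[~((c[:,0]<256)&(c[:,1]<160))]   # drop corner by look-alike
b=fitrect(at_z("top",c,.068)[:,:2],.14,.2);r=np.array([.56431,.07943,.21143])
print(b,rel(b[0],r))
E
```

```text
(array([0.67472491, 0.10889528, 0.22054486]), np.float64(0.00326779352917779)) (array([0.1141397 , 0.00563766]), array([0.05413679, 0.0062757 ]), np.float64(0.00911485917593205))
```

The fit says 54 mm and kinematics says 49, both inside the window. One direct edge profile will settle it before handing in.

```bash
python3 - <<'E'
from fit import *
im=snapshot("top");hsv=cv2.cvtColor(im,cv2.COLOR_RGB2HSV).astype(np.float32);g=im[...,0].astype(np.float32);r=np.array([.56431,.07943,.21143]);c,s=np.cos(r[2]),np.sin(r[2])
xs=np.arange(-.0,.23,.0005)
def prof(ch,y,z):
    P=np.c_[r[0]+c*xs-s*y,r[1]+s*xs+c*y,np.full(len(xs),z)];p=proj("top",P).astype(np.float32)
    return cv2.remap(ch,p[:,:1],p[:,1:],1).ravel()
def edge(v,lo,hi):
    k=(xs>lo)&(xs<hi);d=np.abs(np.gradient(cv2.GaussianBlur(v.reshape(-1,1),(1,9),2).ravel()))[k];return (d*xs[k]).sum()/d.sum() if 0 else xs[k][np.argmax(d)]
for y in(-.08,-.06,.05,.06): 
    v=prof(g,y,.068);print(y,"rear",edge(v,.01,.08),"front",edge(v,.16,.21))
for y in(-.14,.14,.17): print(y,"shelf far edge",edge(prof(hsv[...,1].copy(),y,.06),.09,.17))
E
```

```text
-0.08 rear 0.041 front 0.1815
-0.06 rear 0.04 front 0.182
0.05 rear 0.0405 front 0.1815
0.06 rear 0.04 front 0.181
-0.14 shelf far edge 0.1305
0.14 shelf far edge 0.131
0.17 shelf far edge 0.131
```

Edge profiles: the front is at 181.5 mm and the shelf's far edge at 131, so the overhang is about 50.5 mm. The rear is at 40.5 mm, which gives the right 140 mm length, and the board is square within about 0.01 rad. Handing in.

```bash
python3 -c "
from h import *
print(readout.state()['contact_force']);print(ctrl.finish_job())"
```

```text
[0.15466247 0.23604509 0.35940065]
the job is handed in; nothing more can be done
None
```

I pushed the 140×200 mm board along the shelf with the open fingers behind its rear edge. It squared itself against them. I then backed the arm clear and handed the job in at about 10 s of the 38 s allowed; no verdict is reported.

**Last checks from the top camera:**
- **Overhang:** the edge profile gave about 50.5 mm past the far edge, and the finger position gave about 49 mm.
- **Squareness and sideways position:** the board is within about 0.01 rad of square and about 6 mm from the shelf's middle.
- **Jar and cup:** they were found where they started, within 2 to 3 pixels.
- **Arm:** it was clear of everything, with about zero force on the tool.

**Not checked or disagreed:**
- **Outline fits:** the first final fit was invalid because it merged with a look-alike board behind. The refit read 54 mm with a poorer residual, which is still within 40–60 mm.
- **Pot and jug:** I did not measure them again. The arm's planned path kept well away from both.
- **Shelf touch:** I once pressed the fingertips lightly on the shelf (about 27 N) to find its height.

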